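# Let a tube rack down into the cold tub with the ratchet lift

### The job

Let the green tube rack down into the black tub with the crank lift: push the red pawl lever all the way over, away from the robot, grip the crank handle and ease it back until the pawl springs out of the ratchet, then let the crank turn forward slowly under the load until the rack rests on the cold block. Do not let the crank run away or let the rack drop, do not press the rack hard onto the block, keep your grip on the handle until the block carries it, and leave the bottle, the orange rack and the tip box alone.

Things in the scene. Friction and masses are not known exactly. Their poses are not given: they have to be found in the camera images.
- winch: Bench lift: grey base 200 x 110 x 14 mm, white column 50 x 40, 278 mm high. Origin: foot of the column's axis, on the bench. Own x points away from the robot (yaw to 0.25 rad), y left to the tub, z up. On its right (-y) side are the ratchet wheel (diameter 80, plane y = -36 mm), pawl and crank (arm 20 wide, outer face y = -63 mm); the crank shaft lies along y at x = 0, z = 170 mm.
- handle_grip (a point): Grip point of the crank handle: a round black sleeve, diameter 22, 88 mm long, along the lift's y, free to spin, pointing right (-y) from the blue arm. Point on its axis, 50 mm from the arm, 35 mm from the orange end ring. It circles the shaft at 65 mm radius, starting on the robot's side of the top, 2.2 to 2.9 rad from the lift's +x towards up (read it: the arm is clamped differently each time).
- crank (a joint): Shaft angle c, rad, from 0 (held by the pawl at the start) to about 2.2. c grows: the handle goes over the top away from the robot and down, the rack sinks 40 mm per rad. c falls below 0: handle comes back to the robot, rack rises (stop at -0.5). The rack (0.64 to 0.92 kg) drives c up with 3 to 7 N at the handle; only the pawl or a hand holds it.
- lever_tip (a point): Centre of the red cross-knob (diameter 16, 20 mm long, along y) atop the red pawl lever, 62 mm from its pivot, which lies along the lift's y at lift x = 60, y = -36, z = 222 mm. Holding, the lever leans 0.4 rad towards the robot; pushed over, 0.4 rad away.
- pawl_lever (a joint): Red lever's angle, rad: 0 holding, 0.8 end stop (released). It stays where put; moving it takes 2 to 4 N at the knob. Past 0.7 it spring-loads the pawl outwards, but the loaded tooth keeps the pawl caught until the crank is raised (c below 0) by 0.1 to 0.25 rad; then the pawl springs clear and stays out.
- pawl_tip (a point): Nose of the small brass pawl (5 x 10 x 10 mm) on top of the ratchet wheel. In the lift's frame its z is about 204 mm when caught in a tooth and over 218 mm when sprung clear.
- carriage: The load: green tube rack 124 x 84 x 26 mm hung in an aluminium frame (103 mm high over all) on the lift's carriage, which goes straight up and down with the crank. Origin: centre of the rack's flat underside, 165 mm left of the column; its height above the bench is 125 mm - 40 mm per rad of c.
- tub: Black open tub 190 x 135 x 82 mm, fixed under the rack; origin: centre of its underside. In it a flat aluminium cold block 160 x 105 mm, its top 36 to 66 mm above the bench, not measured: feel for it, landing at well under 50 mm/s. On landing the handle's 3 to 7 N load vanishes. The block does not give; over 35 N on it is too much (1 N at the handle is 1.6 N there, plus the rack's weight).
- reagent_bottle: Amber bottle with blue cap, diameter 56 mm, 125 mm high, standing loose. Origin at the centre of its foot. To be left alone.
- tube_rack: Orange tube rack 100 x 110 x 50 mm with blue caps in it (to 68 mm), loose. Origin at the centre of its underside. To be left alone.
- tip_box: Pipette tip box, blue with red lid, 122 x 82 x 75 mm, loose. Origin at the centre of its underside. To be left alone.
- handle: The black crank handle sleeve itself (see handle_grip); origin on its axis, in the plane of the column's centre, 113 mm left of the grip point; its own turn about y means nothing.
Not all that is in view belongs to the job. Leave any purple, white or yellow look-alike of the tub alone.

How it is judged (in metres and radians):
On the way, in this order (a step that is already met when the one before it is completed fails the run):
1. the red lever is pushed over to release (value of joint pawl_lever above 0.6 rad), for 0.1 s.
2. the pawl has sprung clear of the ratchet (z of pawl_tip in the frame of winch above 0.216 m), for 0.1 s.
3. the rack has landed on the cold block while the handle is still gripped (contact force between carriage and tub above 1.5 N and contact force between the fingers and handle above 15 N), for 0.2 s.
At the end, for the whole second after the job is handed in: The pawl lever is still over, the tube rack rests at rest on the cold block with its weight on it (more than 3 N between them), and the bottle, orange rack and tip box are within 20 mm of where they stood (contact force between carriage and tub above 3 N and linear speed of carriage below 0.01 m/s and value of joint pawl_lever above 0.5 rad and distance of each of reagent_bottle, tube_rack, tip_box from where it was at the start of the episode below 0.02 m); the robot touches nothing.
It fails at once if with the pawl out, the crank ran away (turned down faster than 2.5 rad/s) (velocity of joint crank above 2.5 rad/s and z of pawl_tip in the frame of winch above 0.214 m).
It fails at once if the rack dropped onto the cold block (met it faster than 50 mm/s) (contact force between carriage and tub above 0.5 N and linear speed of carriage above 0.05 m/s).
It fails at once if the rack was pressed on the cold block with more than 35 N (contact force between carriage and tub above 35 N).
It fails at once if a bystander (bottle, orange rack, tip box) was moved more than 20 mm (distance of any of reagent_bottle, tube_rack, tip_box from where it was at the start of the episode above 0.02 m).
It also fails if it takes over 61 s, if anything falls off the work surface, if the arm or the gripper's body presses on something with over 40 N, if the wrist force passes 120 N, or if a joint passes its speed limit or range.

### The arm

A 6-joint arm with a two-finger parallel gripper is mounted at the origin on the work surface. World frame = base frame: x ahead of the robot, y to its left, z up, the work surface at z = 0. Lengths are in m, angles in degrees, forces in N, time in s.
With the tool pointing down it reaches from about 0.375 to 0.9 m from the base axis. Payload 3.1 kg.
Tool frame: the origin (TCP) lies at the very end of the fingers, on their centre line; the grasp point (between the pads) lies 19 mm behind it; z points along the fingers, y is the line along which they close (so a half turn about z gives the same grasp; the last joint's range is limited). The gripper opens to 87 mm and grips with 3 to 60 N. Pads are 19 mm wide; open, the fingers measure 117 mm over their backs; the gripper's body (75 mm by 190 mm) begins 51 mm behind the grasp point.
Start: joints at [-82.592, 30.224, 82.088, -0, 67.689, -10.227], TCP at [0.189, -0.596, 0.223] pointing down, gripper open.
Joint ranges: [-176.69, 176.69], [-43.24, 126.21], [12.49, 139.97], [-82, 262], [0, 151.66], [-163.58, 163.58]. Speed limits (degrees/s): [159.86, 159.86, 180, 180, 180, 180].

### API

Orientations are given as a 3x3 rotation matrix whose columns are the frame's x, y, z axes.
In Python, from rig import * gives the robot as it stands.
- The arm moves only by the tool jog_arm, never from a script. Its arguments are lists of equal length, an entry for each row: "delta_pos": the shift along the world's x, y, z in cm, a list of three; "turn": the turn about the world's z in degrees; "grip": the closure, from 0 (fully open) to 1 (shut). In form: {"delta_pos": [[x, y, z], ...], "turn": [turn, ...], "grip": [grip, ...]}. A call has 1 to 12 rows; each row is the pose to reach, as a shift and turn from the pose commanded when the call began; what a row does not reach only later rows make up. A row lasts 1/8 s, in which the tool goes at most 62.5 mm and 10.7 degrees, less where a joint would pass 70% of its speed; a pose out of reach is approached as far as the arm can. A call with a gripper value outside its range is refused whole. The fingers move at their own pace and stop on an object; the grip force is fixed at half the most. Time passes only in rows, so rows that repeat a pose let the fingers close. It gives the time, the measured TCP pose, the force, the opening and the grip force at its end, in the units of the state.
- read_state(): the state, without advancing time (a new reading comes with each control period).
- capture(name): name is "scene" or "top" or "wrist"; returns a dict with "color" (384x512x3 uint8, blue, green, red), "fovy" (degrees; the focal length in pixels is half the picture's height over the tangent of half this angle, whatever the lens; pixels are square), "cx", "cy" (the principal point, pixels), "camera_from_world" (4x4, takes a point from world to camera coordinates). Camera axes: x right, y up, looking along -z (the intrinsics and any distortion apply to the point x, -y, -z); pixel columns grow to the right and rows downward; lengths in m; the calibration is good to about 2 mm. The wrist camera is an equidistant fisheye: a pixel r from the principal point sees the ray r / f radians off the axis. A picture is of the moment at which its call begins. There is no depth.
- hand_in(): hands the job in; it is judged then, once.
The state is a dict: "time_s": time; "joint_positions": joint angles; "qvel": joint speeds; "tau": joint torques, N m; "position": TCP position; "tcp_rot": TCP orientation; "force": force on the tool from outside, world axes, zero at the start; "moment": the same for the moment, N m; "opening": opening from 0.0 (shut) to 1.0 (fully open); "grasp_force": force on a finger pad.
Only numpy, scipy, OpenCV 4.12 (cv2) and the standard library are available. Lean on these libraries where they do the work, as an engineer would, in place of code of your own. Each camera call takes 0.05 s, during which the arm holds its last target. There are 200 camera calls.

## Working session

There is one attempt and no reset: what is moved stays moved. The work goes in short steps, Python scripts to look and compute and a tool call to move; the robot and the scene stay as the last step left them, time stands still between calls to the robot, and variables do not carry over. Pictures are saved under pics/ and viewed, at most 10 in all, crops included, and the job is handed in when it is done.

Besides the shell and the picture viewer there is one more tool, called after "Emit:" as name(argument=value, ...) on one line, values as JSON. jog_arm: Moves the arm, as the interface text tells. Its arguments: {"type":"object","properties":{"delta_pos":{"type":"array"},"turn":{"type":"array"},"grip":{"type":"array"}},"required":["delta_pos","turn","grip"]}

```bash
ls; mkdir -p pics
cat > h.py <<'E'
from rig import *
import numpy as np, cv2
def ray(c,u,v):
    h=c["color"].shape[0]; f=h/2/np.tan(np.radians(c["fovy"])/2)
    T=np.array(c["camera_from_world"]); R=T[:3,:3]; o=-R.T@T[:3,3]
    d=R.T@np.array([(u-c["cx"])/f,-(v-c["cy"])/f,-1.0]); return o,d/np.linalg.norm(d)
def proj(c,p):
    h=c["color"].shape[0]; f=h/2/np.tan(np.radians(c["fovy"])/2)
    T=np.array(c["camera_from_world"]); q=T[:3,:3]@np.array(p)+T[:3,3]
    return np.array([c["cx"]+f*q[0]/-q[2], c["cy"]-f*q[1]/-q[2]])
def onz(c,u,v,z):
    o,d=ray(c,u,v); return o+d*(z-o[2])/d[2]
def tri(rs):
    A=sum(np.eye(3)-np.outer(d,d) for o,d in rs); b=sum((np.eye(3)-np.outer(d,d))@o for o,d in rs)
    p=np.linalg.solve(A,b); return p,[np.linalg.norm((np.eye(3)-np.outer(d,d))@(p-o)) for o,d in rs]
E
python3 - <<'E'
from h import *
import pickle
cs={n:capture(n) for n in("scene","top")}
pickle.dump(cs,open("c0.pkl","wb"))
for n,c in cs.items():
    print(n,c["fovy"],c["cx"],c["cy"],{k for k in c}); T=np.array(c["camera_from_world"]);print(-T[:3,:3].T@T[:3,3])
    cv2.imwrite(f"pics/{n}0.png",cv2.resize(c["color"],(800,600),interpolation=cv2.INTER_CUBIC))
print(read_state())
E
```

```text
pics
scene 44.90853853233255 249.66158838520218 195.11101624542505 {'camera_from_world', 'cy', 'fovy', 'cx', 'color'}
[1.16889041 1.04547188 1.35490599]
top 51.06989404824113 261.8115593439479 194.41541531449258 {'camera_from_world', 'cy', 'fovy', 'cx', 'color'}
[0.47457271 0.05098826 1.269255  ]
{'time_s': 0.1, 'joint_positions': array([-8.25921448e+01,  3.02734738e+01,  8.21489297e+01, -2.00853923e-03,
        6.76888501e+01, -1.02272741e+01]), 'qvel': array([-0.03186142, -0.13215838, -0.10661362, -0.0583006 ,  0.00247915,
       -0.1173723 ]), 'tau': array([-3.75878317e-04, -4.40988028e+01, -1.77150178e+01,  6.36044028e-02,
        5.34323137e-02, -2.61800812e-05]), 'position': array([ 0.18927913, -0.59496075,  0.2216719 ]), 'tcp_rot': array([[ 9.53001102e-01,  3.02966699e-01, -2.82512187e-04],
       [ 3.02966669e-01, -9.52999216e-01,  1.92135267e-03],
       [ 3.12871983e-04, -1.91664299e-03, -9.99998114e-01]]), 'force': array([0.08938025, 0.41440506, 0.62971663]), 'moment': array([ 0.00815721, -0.0360242 , -0.03156111]), 'grasp_force': 0.0, 'opening': 1.00294353953469}
```

View pics/scene0.png

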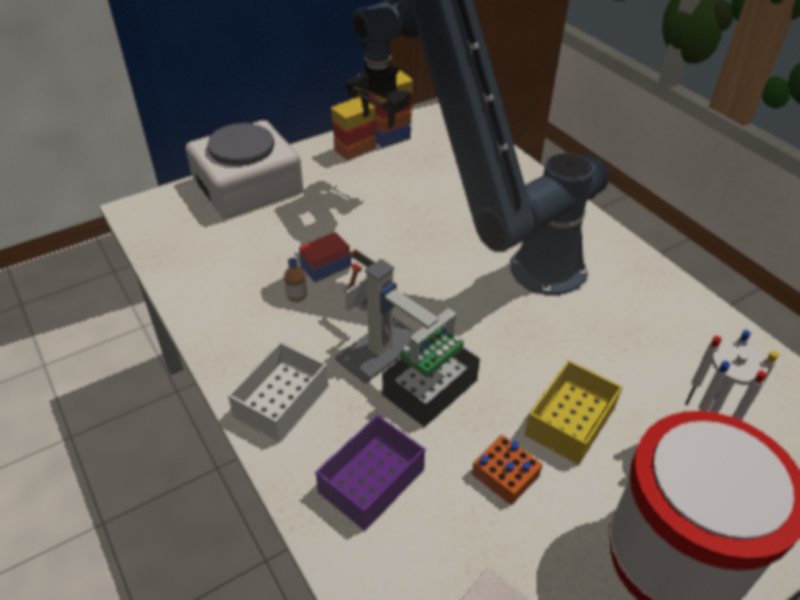

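View pics/top0.png

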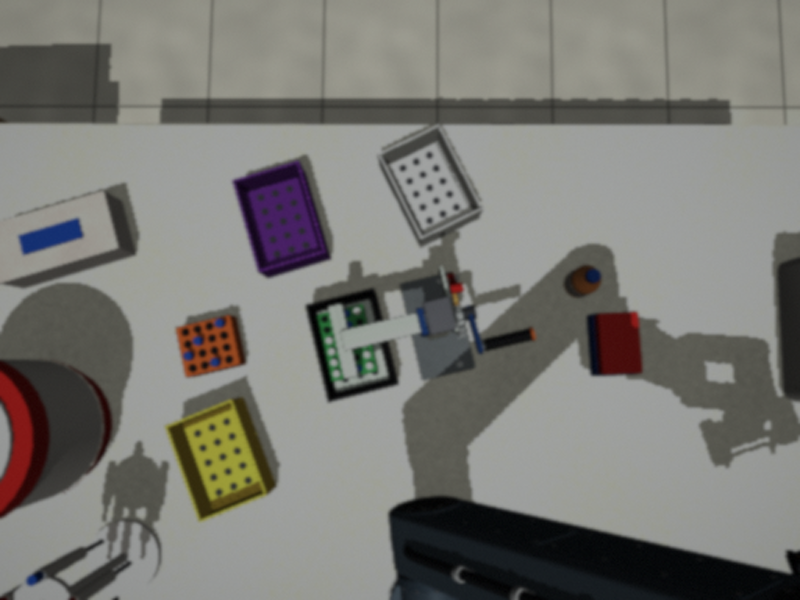

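The top view shows the lift: handle from (480,345) to the orange ring at (533,333), red knob at (456,288), column at (440,308). The tip box is at (614,343) and the bottle at (585,280). Look-alikes are the purple tub (282,218), white tub (430,185) and yellow tub (220,458). The red tip-box lid (614,343) and red barrel could be mistaken for the red knob. The black tub is at (352,345). Next I'll take close crops.

Run:
```python
from h import *
import pickle
cs=pickle.load(open("c0.pkl","rb"))
a=cs["top"]["color"][165:250,245:355]; b=cs["scene"]["color"][155:255,205:315]
A=cv2.resize(a,None,fx=6,fy=6,interpolation=cv2.INTER_CUBIC);B=cv2.resize(b,None,fx=6,fy=6,interpolation=cv2.INTER_CUBIC)
cv2.imwrite("pics/ta.png",A);cv2.imwrite("pics/sb.png",B)
for n,(x0,y0,x1,y1) in {"top":(245,165,355,250),"scene":(205,155,315,255)}.items():
    im=cs[n]["color"];hsv=cv2.cvtColor(im,cv2.COLOR_BGR2HSV)
    for nm,lo,hi in(("red",(0,170,90),(5,255,255)),("red2",(172,170,90),(180,255,255)),("orange",(6,150,90),(16,255,255)),("blue",(100,120,40),(125,255,255))):
        m=cv2.inRange(hsv,lo,hi);mm=np.zeros_like(m);mm[y0:y1,x0:x1]=m[y0:y1,x0:x1]
        k,l,s,ce=cv2.connectedComponentsWithStats(mm)
        print(n,nm,[(s[i].tolist(),ce[i].round(1).tolist()) for i in range(1,k) if s[i,4]>3])
```

```text
top red [([288, 182, 7, 5, 29], [291.4, 184.0])]
top red2 []
top orange [([290, 187, 3, 2, 5], [290.8, 187.4]), ([340, 211, 2, 6, 9], [340.6, 213.3])]
top blue [([267, 198, 7, 17, 56], [270.3, 206.0]), ([300, 201, 9, 24, 48], [304.2, 213.2])]
scene red []
scene red2 []
scene orange []
scene blue [([245, 182, 7, 6, 15], [247.9, 184.3]), ([272, 219, 2, 2, 4], [272.5, 219.5])]
```

View pics/ta.png

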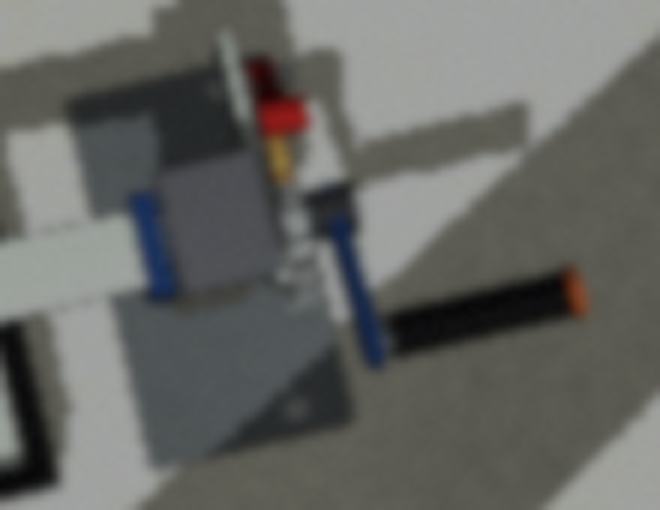

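View pics/sb.png

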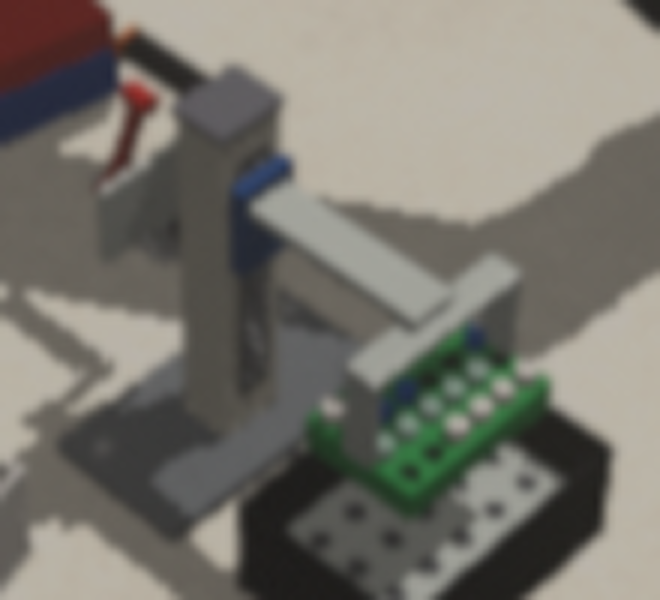

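The crops show the column top centre at top-crop (220,222). The handle axis runs from (388,335) to the ring at (577,293). The knob is at (285,117) in the top crop and (140,100) in the scene crop, and the ring is at (125,40) in the scene crop.

Run:
```python
from h import *
import pickle
cs=pickle.load(open("c0.pkl","rb"));t,s=cs["top"],cs["scene"]
pt=lambda x,y:((x+.5)/6-.5+245,(y+.5)/6-.5+165)
ps=lambda x,y:((x+.5)/6-.5+205,(y+.5)/6-.5+155)
for nm,a,b in(("ring",(577,293),(125,40)),("knob",(285,115),(140,100)),("coltop",(220,222),(232,102)),):
    print(nm,tri([ray(t,*pt(*a)),ray(s,*ps(*b))]))
print("col@278",onz(t,*pt(220,222),.278),onz(s,*ps(232,102),.278))
for q in((158,178),(258,150),(280,270),(185,293)):print("ct",onz(t,*pt(*q),.278))
for q in((176,105),(235,68),(282,100),(210,142)):print("cs",onz(s,*ps(*q),.278))
for z in(.19,.21,.23):
    a=onz(t,*pt(388,335),z);b=onz(t,*pt(577,293),z);d=b-a;print(z,a,b,np.linalg.norm(d),"yaw",np.arctan2(d[0],-d[1]))
for q in((150,467),(352,418),(68,103)):print("base",onz(t,*pt(*q),.014))
```

```text
ring (array([ 0.5320514 , -0.1485569 ,  0.18943327]), [np.float64(0.0018405496476032648), np.float64(0.0018405496476032572)])
knob (array([ 0.59913088, -0.01163186,  0.27508396]), [np.float64(0.00022545836054430266), np.float64(0.0002254583605441624)])
coltop (array([0.55412221, 0.01553006, 0.27313611]), [np.float64(0.0008135770202544852), np.float64(0.0008135770202543465)])
col@278 [0.55439729 0.01523403 0.278     ] [0.55626793 0.02069421 0.278     ]
ct [0.57248825 0.04085358 0.278     ]
ct [ 5.84325771e-01 -4.15240310e-04  2.78000000e-01]
ct [ 0.53473062 -0.009455    0.278     ]
ct [0.52505044 0.02956644 0.278     ]
cs [0.58502214 0.00597799 0.278     ]
cs [ 0.53942764 -0.00367576  0.278     ]
cs [0.53084526 0.03435891 0.278     ]
cs [0.58445196 0.04307002 0.278     ]
0.19 [ 0.51129776 -0.06295369  0.19      ] [ 0.53052303 -0.14734979  0.19      ] 0.0865581403362172 yaw 0.22397607180097456
0.21 [ 0.5106172 -0.0608422  0.21     ] [ 0.5294862  -0.14367432  0.21      ] 0.08495410533092305 yaw 0.22397607180097504
0.23 [ 0.50993664 -0.05873071  0.23      ] [ 0.52844936 -0.13999886  0.23      ] 0.08335007032562887 yaw 0.22397607180097562
base [0.44843548 0.04168026 0.014     ]
base [ 0.47429612 -0.06270751  0.014     ]
base [0.63787719 0.08553748 0.014     ]
```

Emit:
jog_arm(delta_pos=[[1,4,5],[4,9,9],[7,14,11],[11,19,11],[14,24,11],[18,30,11],[22,36,11],[26,42,11],[30,47,11],[33,52,11],[36,56,11],[36.4,57,11]], turn=[8,16,24,32,40,48,56,64,72,80,85.4,85.4], grip=[0,0.5,1,1,1,1,1,1,1,1,1,1])

```text
time_s: 1.6
position: [0.5544, -0.0227, 0.332]
tcp_rot: [[-0.229, 0.973, -0.0], [0.973, 0.229, 0.001], [0.001, -0.0, -1.0]]
force: [-0.2, -1.2, -0.7]
opening: 0.005
grasp_force: 0.0
```

Emit:
jog_arm(delta_pos=[[0,0,0],[0,0,0]], turn=[0,0], grip=[1,1])

```text
time_s: 1.85
position: [0.5527, -0.0261, 0.3321]
tcp_rot: [[-0.225, 0.974, -0.001], [0.974, 0.225, -0.0], [-0.0, -0.001, -1.0]]
force: [-0.2, 0.6, -0.2]
opening: 0.006
grasp_force: 0.0
```

Run:
```python
from h import *
s=read_state();print(s["time_s"],s["position"],s["tcp_rot"].round(3),s["force"],s["opening"],s["joint_positions"])
c=capture("wrist");import pickle;pickle.dump(c,open("w1.pkl","wb"));cv2.imwrite("pics/w1.png",cv2.resize(c["color"],(800,600),interpolation=cv2.INTER_CUBIC))
```

```text
1.85 [ 0.55270935 -0.0260543   0.33211388] [[-0.225  0.974 -0.001]
 [ 0.974  0.225 -0.   ]
 [-0.    -0.001 -1.   ]] [-0.18507509  0.64703167 -0.15559074] 0.006458023256917674 [-1.42491734e+01  1.82534639e+01  8.40643628e+01 -4.01586048e-02
  7.77567276e+01 -2.72702544e+01]
```

View pics/w1.png

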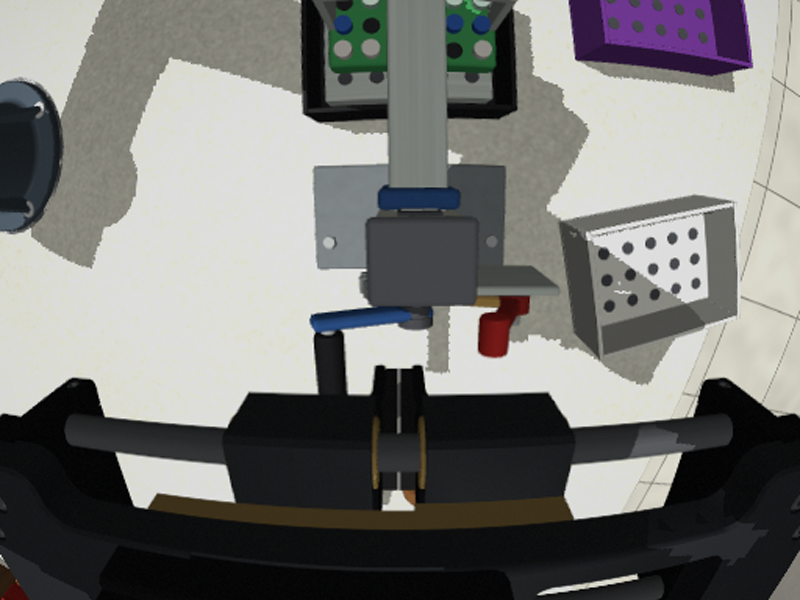

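The wrist view shows the knob at (494,335), the column-top face with corners (367,218), (475,217), (478,304) and (370,306), and the handle starting at (328,335). I'll cast those rays.

```bash
cat >> h.py <<'E'
def rayw(c,u,v):
    f=c["color"].shape[0]/2/np.tan(np.radians(c["fovy"])/2); dx,dy=u-c["cx"],v-c["cy"]; r=np.hypot(dx,dy); a=r/f
    T=np.array(c["camera_from_world"]);R=T[:3,:3]
    return -R.T@T[:3,3], R.T@np.array([np.sin(a)*dx/r,-np.sin(a)*dy/r,-np.cos(a)])
YAW=.226;O=np.array([.5555,.016,0])
RW=np.array([[np.cos(YAW),-np.sin(YAW),0],[np.sin(YAW),np.cos(YAW),0],[0,0,1]])
L=lambda p:RW.T@(np.asarray(p)-O)
W=lambda l:O+RW@np.asarray(l)
E
python3 - <<'E'
from h import *
import pickle
c=pickle.load(open("w1.pkl","rb"));t=pickle.load(open("c0.pkl","rb"))["top"]
q=lambda x,y:((x+.5)*.64-.5,(y+.5)*.64-.5)
def at(x,y,z):
    o,d=rayw(c,*q(x,y)); return o+d*(z-o[2])/d[2]
print("cam",c["fovy"],rayw(c,0,0)[0])
P=[at(*k,.278) for k in((367,218),(475,217),(478,304),(370,306))]
for p in P:print("col",p,L(p))
m=np.mean(P,0);print(m,"yaw",[np.arctan2(*(P[i]-P[j])[[1,0]]) for i,j in((1,0),(2,3))])
print("knob",L(at(494,335,.279)), "end face",L(at(494,348,.279)),L(at(510,318,.279)))
for z in(.19,.2):print("handle",L(at(328,340,z)),L(at(331,385,z)))
o,d=rayw(c,*q(328,340)); print("cam in L",L(o))
E
```

```text
cam 65.70646984690485 [0.53471306 0.05707296 0.49333935]
col [0.52517006 0.03135579 0.278     ] [-0.02611773  0.02176167  0.278     ]
col [0.57401394 0.04344679 0.278     ] [0.02419345 0.02260021 0.278     ]
col [0.58659198 0.00280227 0.278     ] [ 0.02734397 -0.01982924  0.278     ]
col [ 0.53551596 -0.01007696  0.278     ] [-0.0253192  -0.02093579  0.278     ]
[0.55532299 0.01688198 0.278     ] yaw [np.float64(0.24266562539398243), np.float64(0.2470087612535365)]
knob [ 0.03621018 -0.03565738  0.279     ] end face [ 0.03671611 -0.04266956  0.279     ] [ 0.04377671 -0.02671485  0.279     ]
handle [-0.06138858 -0.07282578  0.19      ] [-0.06115425 -0.10830208  0.19      ]
handle [-0.05972925 -0.06895183  0.2       ] [-0.05950265 -0.1032586   0.2       ]
cam in L [-0.01105467  0.04468646  0.49333935]
```

Emit:
jog_arm(delta_pos=[[0,0,-3],[0,0,-5.5],[0,0,-6.5],[1.0,0.22,-6.5],[1.95,0.45,-6.5],[2.9,0.67,-6.5],[3.9,0.9,-6.5],[4.4,1.0,-6.5],[4.9,1.12,-6.5],[5.4,1.23,-6.5],[5.85,1.34,-6.5],[5.85,1.34,-6.5]], turn=[0,0,0,0,0,0,0,0,0,0,0,0], grip=[1,1,1,1,1,1,1,1,1,1,1,1])

```text
time_s: 3.4
position: [0.6126, -0.012, 0.2675]
tcp_rot: [[-0.226, 0.974, 0.001], [0.974, 0.226, 0.0], [-0.0, 0.001, -1.0]]
force: [-0.2, 0.1, -0.2]
opening: 0.001
grasp_force: 0.1
```

Run:
```python
from h import *
s=read_state();print(s["time_s"],L(s["position"]),RW.T@s["force"])
```

```text
3.4 [ 0.04940353 -0.04011654  0.26748911] [-0.18128681  0.17260069 -0.20917488]
```

Emit:
jog_arm(delta_pos=[[0.5,0.11,0],[1.0,0.22,0],[1.3,0.3,0]], turn=[0,0,0], grip=[1,1,1])

```text
time_s: 3.78
position: [0.6242, -0.0092, 0.2668]
tcp_rot: [[-0.226, 0.974, -0.003], [0.974, 0.226, -0.0], [0.001, -0.003, -1.0]]
force: [-3.1, -0.6, -0.5]
opening: 0.005
grasp_force: 1.5
```

Emit:
jog_arm(delta_pos=[[0.2,0.05,0],[0.4,0.09,0]], turn=[0,0], grip=[1,1])

```text
time_s: 4.03
position: [0.628, -0.0084, 0.2672]
tcp_rot: [[-0.226, 0.974, -0.003], [0.974, 0.226, -0.0], [0.0, -0.003, -1.0]]
force: [-7.3, -1.7, 0.4]
opening: 0.008
grasp_force: 3.1
```

Run:
```python
from h import *
s=read_state();print(s["time_s"],L(s["position"]),RW.T@s["force"])
c=capture("wrist");cv2.imwrite("pics/w2.png",cv2.resize(c["color"][100:300,150:400],(750,600),interpolation=cv2.INTER_CUBIC))
```

```text
4.025 [ 0.06516975 -0.03997097  0.26717194] [-7.46372318 -0.0565387   0.44366476]
```

View pics/w2.png

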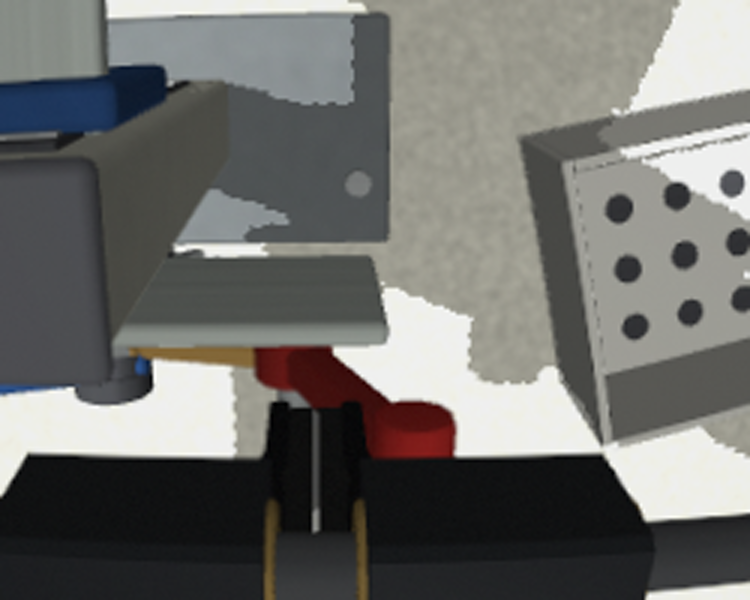

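The lever is hard over against its stop: the knob is at (412,430) in the crop, right of the fingers, with 7.5 N on them. I'll back off and move over the handle.

Emit:
jog_arm(delta_pos=[[-1.5,-0.35,0],[-2,-0.5,3],[-4,-2.5,5],[-7,-6,5],[-10.6,-9.9,5],[-10.6,-9.9,5],[-10.6,-9.9,2],[-10.6,-9.9,0],[-10.6,-9.9,0]], turn=[0,0,0,0,0,0,0,0,0], grip=[1,1,0.5,0,0,0,0,0,0])

```text
time_s: 5.2
position: [0.5237, -0.1066, 0.2667]
tcp_rot: [[-0.226, 0.974, 0.0], [0.974, 0.226, 0.001], [0.001, 0.0, -1.0]]
force: [0.6, -0.3, 1.3]
opening: 0.717
grasp_force: 0.0
```

Run:
```python
from h import *
s=read_state();print(s["time_s"],L(s["position"]),RW.T@s["force"],s["opening"])
c=capture("wrist");cv2.imwrite("pics/w3.png",cv2.resize(c["color"][130:330,130:380],(750,600),interpolation=cv2.INTER_CUBIC))
f=c["color"].shape[0]/2/np.tan(np.radians(c["fovy"])/2);T=np.array(c["camera_from_world"])
for l in((-.0605,-.063,.194),(-.0605,-.113,.194),(-.0605,-.148,.194)):
    p=T[:3,:3]@W(l)+T[:3,3];a=np.arctan2(np.hypot(p[0],p[1]),-p[2]);n=np.hypot(p[0],p[1]);print(((c["cx"]+f*a*p[0]/n)-130)*3,((c["cy"]-f*a*p[1]/n)-130)*3)
```

```text
5.2 [-0.05842692 -0.11232178  0.26671158] [ 0.56655878 -0.3902914   1.26138227] 0.7165761551251271
363.9475405346485 68.57800424891266
364.3522744773645 246.69269494398029
364.7427490527358 358.3553456190526
```

View pics/w3.png

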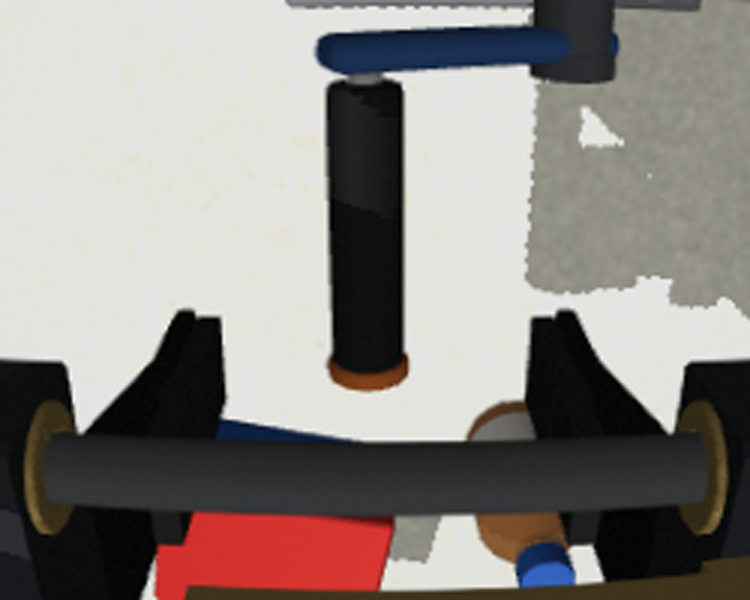

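Emit:
jog_arm(delta_pos=[[-0.1,0,-3],[-0.1,0,-6],[-0.1,0,-8],[-0.1,0,-9.2],[-0.1,0,-9.2],[-0.1,0,-9.2],[-0.1,0,-9.2],[-0.1,0,-9.2],[-0.1,0,-9.2],[-0.1,0,-9.2]], turn=[0,0,0,0,0,0,0,0,0,0], grip=[0,0,0,0,0,0.5,1,1,1,1])

```text
time_s: 6.5
position: [0.5219, -0.1073, 0.1756]
tcp_rot: [[-0.225, 0.974, 0.0], [0.974, 0.225, -0.0], [-0.0, 0.0, -1.0]]
force: [1.1, 0.6, -0.4]
opening: 0.514
grasp_force: 0.0
```

Run:
```python
from h import *
s=read_state();p=L(s["position"])+[0,0,.019];print(s["time_s"],p,RW.T@s["force"],s["opening"],s["grasp_force"])
print(np.hypot(p[0],p[2]-.17),np.arctan2(p[2]-.17,p[0]))
```

```text
6.5 [-0.06040324 -0.11264615  0.19463279] [ 1.19558151  0.35867316 -0.3889541 ] 0.5141186253101554 0.0
0.06523285262133457 2.754375349500125
```

Emit:
jog_arm(delta_pos=[[0,0,0],[0,0,0],[0,0,0],[0,0,0],[0,0,0],[0,0,0]], turn=[0,0,0,0,0,0], grip=[1,1,1,1,1,1])

```text
time_s: 7.25
position: [0.5214, -0.1074, 0.1755]
tcp_rot: [[-0.226, 0.974, -0.001], [0.974, 0.226, -0.0], [0.0, -0.001, -1.0]]
force: [-2.8, -1.4, 0.1]
opening: 0.239
grasp_force: 30.0
```

```bash
cat > st.py <<'E'
from h import *
s=read_state();p=L(s["position"])+[0,0,.019];F=RW.T@s["force"]
th=np.arctan2(p[2]-.17,p[0]);t=np.array([np.sin(th),0,-np.cos(th)])
print(round(s["time_s"],2),p.round(4),"F",F.round(1),"open",round(s["opening"],3),"grip",round(s["grasp_force"],1),"r",round(np.hypot(p[0],p[2]-.17),4),"th",round(th,3),"c",round(2.76-th,3),"Ftan(c+)",round(F@t,1))
E
python3 st.py
python3 - <<'E'
from h import *
th=[2.76,2.9,3.02,3.12]
for a in th:
    l=np.array([.065*np.cos(a),-.1127,.17+.065*np.sin(a)]);print(a,(100*(W(l)-W([.065*np.cos(2.76),-.1127,.17+.065*np.sin(2.76)]))).round(2))
E
```

```text
7.25 [-0.0609 -0.1126  0.1945] F [-3.1 -0.8  0.1] open 0.239 grip 30.0 r 0.0657 th 2.76 c 0.0 Ftan(c+) -1.0
2.76 [0. 0. 0.]
2.9 [-0.27 -0.06 -0.87]
3.02 [-0.41 -0.09 -1.63]
3.12 [-0.45 -0.1  -2.28]
```

Gripped at 30 N. Now I'll ease the crank back to c ≈ -0.3.

Emit:
jog_arm(delta_pos=[[-0.1,-0.02,-0.3],[-0.19,-0.04,-0.58],[-0.27,-0.06,-0.87],[-0.32,-0.07,-1.13],[-0.37,-0.08,-1.38],[-0.41,-0.09,-1.63],[-0.43,-0.1,-1.9],[-0.43,-0.1,-1.9]], turn=[0,0,0,0,0,0,0,0], grip=[1,1,1,1,1,1,1,1])

```text
time_s: 8.25
position: [0.5179, -0.1082, 0.1564]
tcp_rot: [[-0.226, 0.974, 0.001], [0.974, 0.226, 0.0], [-0.0, 0.001, -1.0]]
force: [-1.3, -0.5, 4.2]
opening: 0.239
grasp_force: 30.0
```

```bash
python3 st.py
python3 - <<'E'
from h import *
c=capture("wrist");cv2.imwrite("pics/w4.png",cv2.resize(c["color"][60:260,150:400],(750,600),interpolation=cv2.INTER_CUBIC))
E
```

```text
8.25 [-0.0644 -0.1127  0.1754] F [-1.3 -0.2  4.2] open 0.239 grip 30.0 r 0.0647 th 3.059 c -0.299 Ftan(c+) 4.1
```

View pics/w4.png

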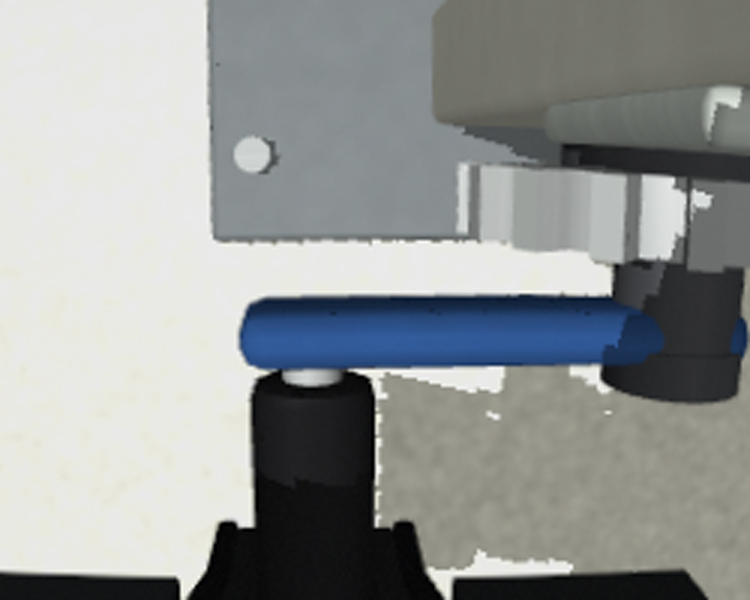

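The pawl is outside this crop; the arm and handle are seen nearly level. The crank carries 4 N of load at c = -0.30. Next I'll compute the arc, lower a little, and confirm the pawl is out by the load remaining for c > 0.

```bash
cat > arc.py <<'E'
import sys
from h import *
# arc rows from c0, list of c, relative cm
c0,step,n=map(float,sys.argv[1:4]);P=lambda c:W([.065*np.cos(2.76-c),-.1127,.17+.065*np.sin(2.76-c)])
print([[float(x) for x in (100*(P(c0+step*(i+1))-P(c0))).round(2)] for i in range(int(n))])
E
python3 arc.py -.3 .05 9;python3 arc.py .15 .05 12;python3 arc.py .75 .05 12
```

```text
[[0.03, 0.01, 0.32], [0.08, 0.02, 0.64], [0.15, 0.03, 0.96], [0.23, 0.05, 1.28], [0.32, 0.07, 1.59], [0.43, 0.1, 1.89], [0.56, 0.13, 2.19], [0.7, 0.16, 2.48], [0.85, 0.2, 2.77]]
[[0.17, 0.04, 0.28], [0.35, 0.08, 0.54], [0.54, 0.12, 0.8], [0.75, 0.17, 1.05], [0.96, 0.22, 1.28], [1.19, 0.27, 1.51], [1.43, 0.33, 1.72], [1.68, 0.39, 1.92], [1.94, 0.45, 2.11], [2.21, 0.51, 2.28], [2.48, 0.57, 2.44], [2.77, 0.64, 2.59]]
[[0.29, 0.07, 0.13], [0.59, 0.13, 0.25], [0.89, 0.2, 0.35], [1.19, 0.27, 0.43], [1.5, 0.35, 0.5], [1.81, 0.42, 0.55], [2.13, 0.49, 0.59], [2.45, 0.56, 0.61], [2.76, 0.64, 0.62], [3.08, 0.71, 0.6], [3.39, 0.78, 0.58], [3.71, 0.85, 0.53]]
```

Emit:
jog_arm(delta_pos=[[0.03,0.01,0.32],[0.08,0.02,0.64],[0.15,0.03,0.96],[0.23,0.05,1.28],[0.32,0.07,1.59],[0.43,0.1,1.89],[0.56,0.13,2.19],[0.7,0.16,2.48],[0.85,0.2,2.77],[0.85,0.2,2.77]], turn=[0,0,0,0,0,0,0,0,0,0], grip=[1,1,1,1,1,1,1,1,1,1])

```text
time_s: 9.55
position: [0.5258, -0.1065, 0.1848]
tcp_rot: [[-0.226, 0.974, -0.001], [0.974, 0.226, -0.001], [-0.0, -0.001, -1.0]]
force: [-2.9, -0.7, 6.7]
opening: 0.243
grasp_force: 30.0
```

```bash
python3 st.py
```

```text
9.55 [-0.0564 -0.1127  0.2038] F [-3.  -0.   6.7] open 0.243 grip 30.0 r 0.0658 th 2.601 c 0.159 Ftan(c+) 4.2
```

c is 0.16 with the load still on the hand (+4.2 N), so the pawl is clear. I'll continue at about 0.4 rad/s.

Emit:
jog_arm(delta_pos=[[0.17,0.04,0.28],[0.35,0.08,0.54],[0.54,0.12,0.8],[0.75,0.17,1.05],[0.96,0.22,1.28],[1.19,0.27,1.51],[1.43,0.33,1.72],[1.68,0.39,1.92],[1.94,0.45,2.11],[2.21,0.51,2.28],[2.48,0.57,2.44],[2.77,0.64,2.59]], turn=[0,0,0,0,0,0,0,0,0,0,0,0], grip=[1,1,1,1,1,1,1,1,1,1,1,1])

```text
time_s: 11.05
position: [0.5555, -0.0996, 0.2125]
tcp_rot: [[-0.225, 0.974, 0.005], [0.974, 0.225, 0.0], [-0.001, 0.005, -1.0]]
force: [-2.0, 2.2, 12.8]
opening: 0.244
grasp_force: 30.0
```

```bash
python3 st.py
```

```text
11.05 [-0.0259 -0.1127  0.2315] F [-1.4  2.5 12.8] open 0.244 grip 30.0 r 0.0667 th 1.969 c 0.791 Ftan(c+) 3.7
```

Emit:
jog_arm(delta_pos=[[0.29,0.07,0.2],[0.59,0.13,0.37],[0.89,0.2,0.47],[1.19,0.27,0.55],[1.5,0.35,0.62],[1.81,0.42,0.67],[2.13,0.49,0.71],[2.45,0.56,0.73],[2.76,0.64,0.74],[3.08,0.71,0.72],[3.08,0.71,0.72]], turn=[0,0,0,0,0,0,0,0,0,0,0], grip=[1,1,1,1,1,1,1,1,1,1,1])

```text
time_s: 12.42
position: [0.5886, -0.0914, 0.2183]
tcp_rot: [[-0.225, 0.974, 0.009], [0.974, 0.225, 0.002], [0.0, 0.01, -1.0]]
force: [5.5, 4.1, 3.1]
opening: 0.243
grasp_force: 30.0
```

```bash
python3 st.py; python3 arc.py 1.25 .025 10;python3 arc.py 1.5 .02 8
```

```text
12.43 [ 0.0082 -0.1121  0.2373] F [6.2 2.8 3.1] open 0.243 grip 30.0 r 0.0678 th 1.449 c 1.311 Ftan(c+) 5.8
[[0.16, 0.04, -0.01], [0.32, 0.07, -0.03], [0.47, 0.11, -0.05], [0.63, 0.14, -0.07], [0.79, 0.18, -0.1], [0.94, 0.22, -0.13], [1.1, 0.25, -0.17], [1.25, 0.29, -0.21], [1.4, 0.32, -0.25], [1.55, 0.36, -0.3]]
[[0.12, 0.03, -0.04], [0.24, 0.06, -0.08], [0.36, 0.08, -0.13], [0.48, 0.11, -0.18], [0.59, 0.14, -0.23], [0.71, 0.16, -0.28], [0.82, 0.19, -0.34], [0.94, 0.22, -0.4]]
```

Emit:
jog_arm(delta_pos=[[0.16,0.04,-0.01],[0.32,0.07,-0.03],[0.47,0.11,-0.05],[0.63,0.14,-0.07],[0.63,0.14,-0.07]], turn=[0,0,0,0,0], grip=[1,1,1,1,1])

```text
time_s: 13.05
position: [0.5947, -0.0899, 0.2173]
tcp_rot: [[-0.224, 0.974, 0.009], [0.974, 0.224, 0.003], [0.001, 0.009, -1.0]]
force: [4.1, 3.0, 1.0]
opening: 0.241
grasp_force: 30.0
```

```bash
python3 st.py; python3 arc.py 1.35 .025 5
```

```text
13.05 [ 0.0144 -0.112   0.2363] F [4.7 2.  1. ] open 0.241 grip 30.0 r 0.0679 th 1.356 c 1.404 Ftan(c+) 4.4
[[0.16, 0.04, -0.03], [0.31, 0.07, -0.06], [0.47, 0.11, -0.1], [0.62, 0.14, -0.14], [0.77, 0.18, -0.18]]
```

Emit:
jog_arm(delta_pos=[[0.16,0.04,-0.03],[0.31,0.07,-0.06],[0.47,0.11,-0.1],[0.62,0.14,-0.14],[0.62,0.14,-0.14]], turn=[0,0,0,0,0], grip=[1,1,1,1,1])

```text
time_s: 13.68
position: [0.6007, -0.0884, 0.2156]
tcp_rot: [[-0.225, 0.974, 0.008], [0.974, 0.225, 0.003], [0.001, 0.009, -1.0]]
force: [5.1, 3.9, 0.7]
opening: 0.243
grasp_force: 30.0
```

```bash
python3 st.py; python3 arc.py 1.45 .025 5
```

```text
13.68 [ 0.0207 -0.1119  0.2346] F [5.8 2.6 0.7] open 0.243 grip 30.0 r 0.0679 th 1.261 c 1.499 Ftan(c+) 5.3
[[0.15, 0.04, -0.04], [0.3, 0.07, -0.09], [0.45, 0.1, -0.14], [0.6, 0.14, -0.2], [0.75, 0.17, -0.26]]
```

Emit:
jog_arm(delta_pos=[[0.15,0.04,-0.04],[0.3,0.07,-0.09],[0.45,0.1,-0.14],[0.6,0.14,-0.2],[0.6,0.14,-0.2]], turn=[0,0,0,0,0], grip=[1,1,1,1,1])

```text
time_s: 14.3
position: [0.6066, -0.087, 0.2133]
tcp_rot: [[-0.225, 0.974, 0.008], [0.974, 0.225, 0.003], [0.001, 0.008, -1.0]]
force: [5.7, 3.8, -0.7]
opening: 0.246
grasp_force: 30.0
```

```bash
python3 st.py; for c in 1.55 1.65 1.75 1.85 1.95; do python3 arc.py $c .025 4;done
```

```text
14.3 [ 0.0267 -0.1118  0.2323] F [ 6.4  2.4 -0.7] open 0.246 grip 30.0 r 0.0678 th 1.166 c 1.594 Ftan(c+) 6.1
[[0.15, 0.03, -0.06], [0.29, 0.07, -0.12], [0.44, 0.1, -0.19], [0.58, 0.13, -0.26]]
[[0.14, 0.03, -0.07], [0.28, 0.06, -0.15], [0.42, 0.1, -0.23], [0.55, 0.13, -0.32]]
[[0.13, 0.03, -0.09], [0.26, 0.06, -0.18], [0.39, 0.09, -0.27], [0.52, 0.12, -0.37]]
[[0.12, 0.03, -0.1], [0.25, 0.06, -0.21], [0.36, 0.08, -0.31], [0.48, 0.11, -0.42]]
[[0.11, 0.03, -0.11], [0.22, 0.05, -0.23], [0.33, 0.08, -0.35], [0.44, 0.1, -0.47]]
```

Emit:
jog_arm(delta_pos=[[0.15,0.03,-0.06],[0.29,0.07,-0.12],[0.44,0.1,-0.19],[0.58,0.13,-0.26],[0.58,0.13,-0.26]], turn=[0,0,0,0,0], grip=[1,1,1,1,1])

```text
time_s: 14.92
position: [0.6122, -0.0856, 0.2105]
tcp_rot: [[-0.225, 0.974, 0.007], [0.974, 0.225, 0.003], [0.001, 0.008, -1.0]]
force: [5.5, 3.0, -1.7]
opening: 0.243
grasp_force: 30.0
```

```bash
python3 st.py
```

```text
14.93 [ 0.0325 -0.1117  0.2295] F [ 6.1  1.7 -1.7] open 0.243 grip 30.0 r 0.0678 th 1.071 c 1.689 Ftan(c+) 6.2
```

Emit:
jog_arm(delta_pos=[[0.14,0.03,-0.07],[0.28,0.06,-0.15],[0.42,0.1,-0.23],[0.55,0.13,-0.32],[0.55,0.13,-0.32]], turn=[0,0,0,0,0], grip=[1,1,1,1,1])

```text
time_s: 15.55
position: [0.6174, -0.0843, 0.207]
tcp_rot: [[-0.225, 0.974, 0.007], [0.974, 0.225, 0.003], [0.002, 0.007, -1.0]]
force: [4.9, 3.5, -1.4]
opening: 0.244
grasp_force: 30.0
```

```bash
python3 st.py
```

```text
15.55 [ 0.0379 -0.1116  0.226 ] F [ 5.5  2.3 -1.4] open 0.244 grip 30.0 r 0.0676 th 0.976 c 1.784 Ftan(c+) 5.4
```

Emit:
jog_arm(delta_pos=[[0.13,0.03,-0.09],[0.26,0.06,-0.18],[0.39,0.09,-0.27],[0.52,0.12,-0.37],[0.52,0.12,-0.37]], turn=[0,0,0,0,0], grip=[1,1,1,1,1])

```text
time_s: 16.18
position: [0.6214, -0.0834, 0.2037]
tcp_rot: [[-0.225, 0.974, 0.004], [0.974, 0.225, 0.002], [0.001, 0.004, -1.0]]
force: [5.1, 4.0, 0.0]
opening: 0.244
grasp_force: 30.0
```

```bash
python3 st.py
```

```text
16.18 [ 0.042  -0.1116  0.2227] F [5.8 2.8 0. ] open 0.244 grip 30.0 r 0.0674 th 0.899 c 1.861 Ftan(c+) 4.5
```

Emit:
jog_arm(delta_pos=[[0.12,0.03,-0.1],[0.18,0.04,-0.15],[0.18,0.04,-0.15],[0.18,0.04,-0.15]], turn=[0,0,0,0], grip=[1,1,1,1])

```text
time_s: 16.68
position: [0.6217, -0.0834, 0.2032]
tcp_rot: [[-0.225, 0.974, 0.001], [0.974, 0.225, 0.002], [0.001, 0.002, -1.0]]
force: [1.8, 4.2, 6.6]
opening: 0.24
grasp_force: 30.0
```

```bash
python3 st.py
```

```text
16.68 [ 0.0422 -0.1117  0.2222] F [2.7 3.7 6.6] open 0.24 grip 30.0 r 0.0672 th 0.891 c 1.869 Ftan(c+) -2.0
```

Landed: the tangential load went from +4.5 to -2 N with no further motion, at about 50 mm block height. I'll hold briefly, open and lift off.

Emit:
jog_arm(delta_pos=[[0,0,0],[0,0,0],[0,0,0],[0,0,0],[0,0,0],[0,0,0],[0,0,0],[0,0,0],[0,0,0],[0,0,0]], turn=[0,0,0,0,0,0,0,0,0,0], grip=[1,1,1,0.6,0.3,0.3,0.3,0.3,0.3,0.3])

```text
time_s: 17.92
position: [0.6214, -0.0844, 0.2022]
tcp_rot: [[-0.226, 0.974, -0.0], [0.974, 0.226, -0.0], [-0.0, -0.0, -1.0]]
force: [-0.6, -0.5, 0.0]
opening: 0.696
grasp_force: 0.0
```

```bash
python3 st.py
```

```text
17.93 [ 0.0417 -0.1126  0.2212] F [-0.6 -0.3  0. ] open 0.696 grip 0.0 r 0.0661 th 0.888 c 1.872 Ftan(c+) -0.5
```

Emit:
jog_arm(delta_pos=[[0,0,2],[0,0,5],[0,0,9],[0,0,13],[-3,-3,16],[-7,-7,18],[-10,-10,18],[-10,-10,18],[-10,-10,18]], turn=[0,0,0,0,0,0,0,0,0], grip=[0.3,0.3,0.3,0.3,0.3,0.3,0.3,0.3,0.3])

```text
time_s: 19.05
position: [0.5216, -0.1841, 0.3823]
tcp_rot: [[-0.225, 0.974, 0.001], [0.974, 0.225, 0.001], [0.0, 0.001, -1.0]]
force: [1.1, 0.1, -0.6]
opening: 0.7
grasp_force: 0.0
```

Run:
```python
from h import *
s=read_state();print(s["time_s"],s["position"],s["force"])
t=capture("top");a=cv2.resize(t["color"][150:260,185:355],None,fx=4,fy=4,interpolation=cv2.INTER_CUBIC)
c=capture("scene");b=cv2.resize(c["color"][155:255,205:315],(484,440),interpolation=cv2.INTER_CUBIC)
cv2.imwrite("pics/end.png",cv2.resize(np.hstack([a,b]),(800,300)))
```

```text
19.05 [ 0.52162887 -0.18411814  0.3822578 ] [ 1.12472236  0.14280939 -0.64329342]
```

View pics/end.png

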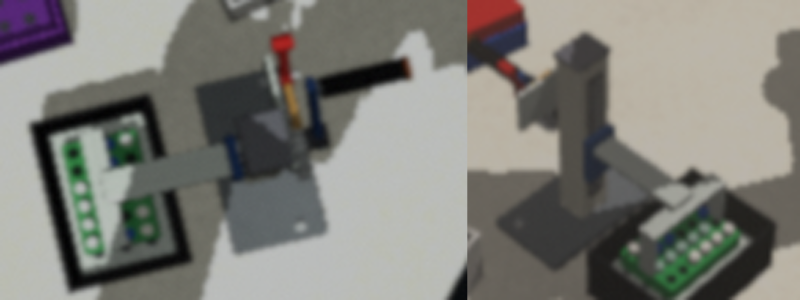

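The rack sits in the black tub at crop (110,195), the red lever is over at (283,45), and the handle is forward at (365,75). The arm is clear, so I'm handing in.

```bash
python3 -c "
from rig import *
print(hand_in())"
```

```text
the job is handed in; nothing more can be done
None
```

The green rack was lowered onto the cold block under grip and landed softly, the pawl lever is over, the arm is clear, and the job is handed in at about 19 s; the hand-in returned no verdict.

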